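# Put the hole saws back in their fitted tray

### The job

Put the four hole saws away in the fitted wooden tray: each one into the pocket bored for its own size, teeth down and shank up, sitting flat on the pocket's floor. The teeth are brittle carbide, so set each saw down rather than dropping it, and leave the bench dog and the tin of finish where they stand.

Things in the scene. Friction and masses are not known exactly. Their poses are not given: they have to be found in the camera images.
- saw_32: The smallest of four loose hole saws, standing teeth down: dark steel cup 32 mm in diameter, 42 mm high; on it a hex collar (22 mm wide, z = 42 to 52 mm) and an upright bright shank, round and 11 mm in diameter from z = 57 to 95 mm (take it here, from above); top at 97 mm. Origin: on the axis at the tips of the teeth; z up the shank; yaw means nothing. 0.1 to 0.45 kg.
- saw_44: The second smallest of four loose hole saws, standing teeth down: dark steel cup 44 mm in diameter, 42 mm high; on it a hex collar (22 mm wide, z = 42 to 52 mm) and an upright bright shank, round and 11 mm in diameter from z = 57 to 95 mm (take it here, from above); top at 97 mm. Origin: on the axis at the tips of the teeth; z up the shank; yaw means nothing. 0.1 to 0.45 kg.
- saw_57: The second largest of four loose hole saws, standing teeth down: dark steel cup 57 mm in diameter, 42 mm high; on it a hex collar (22 mm wide, z = 42 to 52 mm) and an upright bright shank, round and 11 mm in diameter from z = 57 to 95 mm (take it here, from above); top at 97 mm. Origin: on the axis at the tips of the teeth; z up the shank; yaw means nothing. 0.1 to 0.45 kg.
- saw_68: The largest of four loose hole saws, standing teeth down: dark steel cup 68 mm in diameter, 42 mm high; on it a hex collar (22 mm wide, z = 42 to 52 mm) and an upright bright shank, round and 11 mm in diameter from z = 57 to 95 mm (take it here, from above); top at 97 mm. Origin: on the axis at the tips of the teeth; z up the shank; yaw means nothing. 0.1 to 0.45 kg.
- block_32: Fixed light-wood block 92 x 92 x 26 mm with a round pocket 40 mm in diameter (smallest of four) for the 32 mm saw, 4 mm chamfer at its mouth. Origin: under the block's centre, on the pocket's axis; z up. Pocket floor at z = 10 mm, mouth at 26 mm. The four blocks lie 2 x 2, 94 mm apart, in any order, in a dark-railed tray (208 mm square, 32 mm high), 6 mm above the bench.
- block_44: Fixed light-wood block 92 x 92 x 26 mm with a round pocket 52 mm in diameter (second smallest of four) for the 44 mm saw, 4 mm chamfer at its mouth. Origin: under the block's centre, on the pocket's axis; z up. Pocket floor at z = 10 mm, mouth at 26 mm. The four blocks lie 2 x 2, 94 mm apart, in any order, in a dark-railed tray (208 mm square, 32 mm high), 6 mm above the bench.
- block_57: Fixed light-wood block 92 x 92 x 26 mm with a round pocket 65 mm in diameter (second largest of four) for the 57 mm saw, 4 mm chamfer at its mouth. Origin: under the block's centre, on the pocket's axis; z up. Pocket floor at z = 10 mm, mouth at 26 mm. The four blocks lie 2 x 2, 94 mm apart, in any order, in a dark-railed tray (208 mm square, 32 mm high), 6 mm above the bench.
- block_68: Fixed light-wood block 92 x 92 x 26 mm with a round pocket 76 mm in diameter (largest of four) for the 68 mm saw, 4 mm chamfer at its mouth. Origin: under the block's centre, on the pocket's axis; z up. Pocket floor at z = 10 mm, mouth at 26 mm. The four blocks lie 2 x 2, 94 mm apart, in any order, in a dark-railed tray (208 mm square, 32 mm high), 6 mm above the bench.
- dog: Bystander: a pale wooden bench dog standing upright, a round peg 18 mm in diameter with a head 28 mm in diameter, 62 mm high. Origin: under its centre. Stays where it is.
- tin: Bystander: a round tin of wood finish with a printed label, 77 mm in diameter, 75 mm high. Origin: under its centre. Stays where it is.

How it is judged (in metres and radians):
At the end, for the whole second after the job is handed in: Each of the four hole saws stands in the pocket of its own size: axis within 8 mm of the pocket's axis, teeth within 4 mm of the pocket's floor, upright within 0.1 rad, let go and at rest (horizontal distance between saw_32 and block_32 below 0.008 m and z of saw_32 in the frame of block_32 between 0.006 and 0.014 m and angle between each of saw_32, saw_44, saw_57, saw_68's own z axis and vertical below 0.1 rad and linear speed of each of saw_32, saw_44, saw_57, saw_68 below 0.02 m/s and horizontal distance between saw_44 and block_44 below 0.008 m and z of saw_44 in the frame of block_44 between 0.006 and 0.014 m and horizontal distance between saw_57 and block_57 below 0.008 m and z of saw_57 in the frame of block_57 between 0.006 and 0.014 m and horizontal distance between saw_68 and block_68 below 0.008 m and z of saw_68 in the frame of block_68 between 0.006 and 0.014 m); the robot touches nothing.
It fails at once if the bench dog is pushed more than 30 mm or knocked over (distance of dog from where it was at the start of the episode above 0.03 m or angle between dog's own z axis and vertical above 0.5 rad).
It fails at once if the tin of finish is pushed more than 30 mm or knocked over (distance of tin from where it was at the start of the episode above 0.03 m or angle between tin's own z axis and vertical above 0.5 rad).
It fails at once if a hole saw is dropped (falls faster than 0.75 m/s, a drop of about 30 mm, with no finger on it) ((linear speed of saw_32 above 0.75 m/s and contact force between saw_32 and the fingers below 0.01 N) or (linear speed of saw_44 above 0.75 m/s and contact force between saw_44 and the fingers below 0.01 N) or (linear speed of saw_57 above 0.75 m/s and contact force between saw_57 and the fingers below 0.01 N) or (linear speed of saw_68 above 0.75 m/s and contact force between saw_68 and the fingers below 0.01 N)).
It also fails if it takes over 102 s, if anything falls off the work surface, if the arm or the gripper's body presses on something with over 40 N, if the wrist force passes 120 N, or if a joint passes its speed limit or range.

### The arm

A 7-joint arm with a two-finger parallel gripper is mounted at the origin on a cart in front of the work surface, level with it; the furniture and walls round the work are solid. World frame = base frame: x ahead of the robot, y to its left, z up, the work surface at z = 0. Lengths are in mm, angles in rad, forces in N, time in s.
With the tool pointing down it reaches from about 425 to 825 mm from the base axis. Payload 3.6 kg.
Tool frame: the origin (TCP) lies midway between the tips of the shut fingers; the grasp point (between the pads) lies 19 mm behind it; z points along the fingers, y is the line along which they close (so a half turn about z gives the same grasp; the last joint's range is limited). The gripper opens to 85 mm and grips with 20 to 120 N. Pads are 22 mm wide; open, the fingers measure 114 mm over their backs; the gripper's body (76 mm by 85 mm) begins 54 mm behind the grasp point. The pads swing forward as they close: fully open they stand 13 mm farther back than shut.
Start: joints at [-1.333, 0.615, -0.013, 1.423, 0.008, 1.103, -0.04], TCP at [170.083, 627.323, 231.297] pointing down, gripper open.
Joint ranges: [-3.12, 3.12], [-0.3, 2.06], [-1.34, 1.32], [0.26, 2.42], [-1.36, 4.5], [0.01, 1.98], [-2.84, 2.84]. Speed limits (rad/s): [2.79, 2.79, 3.14, 3.14, 3.14, 3.14, 3.14].

### API

Orientations are given as a unit quaternion [w, x, y, z].
In Python, from workcell import sensors, eyes, order gives the robot as it stands. The module is installed in compiled form; this text tells all that it offers.
- The arm moves only by the tool send_rows, never from a script. Its arguments are lists of equal length, an entry for each row: "jaw": the opening, from 0 (shut) to 1 (fully open); "dp": the shift along the tool's x, y, z in m, a list of three; "yaw": the turn about the tool's z in degrees. A call has 1 to 20 rows; each row is the pose to reach, as a shift and turn from the pose commanded when the call began, along the tool's axes at that moment; what a row does not reach only later rows make up. A row lasts 1/10 s, in which the tool goes at most 50 mm and 8.59 degrees, less where a joint would pass 70% of its speed; a pose out of reach is approached as far as the arm can. A call with a gripper value outside its range is refused whole. The fingers move at their own pace and stop on an object; "squeeze" is the grip in N (left out, the last holds). Time passes only in rows, so rows that repeat a pose let the fingers close. It gives the time, the measured TCP pose, the force, the opening and the grip force at its end, in the units of the state.
- sensors.sense(): the state, without advancing time (a new reading comes with each control period).
- eyes.read_camera(name): name is "scene" or "top" or "wrist"; returns (picture, depth): 400x640x3 uint8, blue, green, red; 400x640 float32, mm along the optical axis (not along the pixel's ray), 0 where there is no reading.
- eyes.camera_info(name): a dict with "fx", "fy", "cx", "cy" (pixels), "rvec" (rotation vector, rad) and "tvec" (3), from world to camera coordinates, as OpenCV has them; the wrist camera has in their place "tool_from_camera" (4x4, takes a point from camera to tool coordinates, whose origin is the TCP and whose axes are the flange's). Camera axes: x right, y down, z forward; pixel columns grow to the right and rows downward; lengths in mm; the calibration is good to about 2 mm. A picture is of the moment at which its call begins: read the wrist's pose just before it. camera_info takes no time and is no camera call.
- order.job_done(): hands the job in; it is judged then, once.
The state is a dict: "t": time; "q": joint angles; "qd": joint speeds; "tau": joint torques, N m; "ee_pos": TCP position; "eef_rot": TCP orientation; "wrist_force": force on the tool from outside, world axes, zero at the start; "wrist_torque": the same for the moment, N m; "opening": opening from 0.0 (shut) to 1.0 (fully open); "grasp_force": force on a finger pad.
Only numpy, scipy, OpenCV 4.12 (cv2) and the standard library are available. Lean on these libraries where they do the work, as an engineer would, in place of code of your own. Each camera call takes 0.05 s, during which the arm holds its last target. There are 200 camera calls.

## Working session

There is one attempt and no reset: what is moved stays moved. The work goes in short steps, Python scripts to look and compute and a tool call to move; the robot and the scene stay as the last step left them, time stands still between calls to the robot, and variables do not carry over. Pictures are saved under pics/ and viewed, at most 14 in all, crops included, and the job is handed in when it is done.

Besides the shell and the picture viewer there is one more tool, called after "Emit:" by a JSON object that holds its "fn" and its "kwargs". send_rows: Moves the arm, as the interface text tells. Its arguments: {"type":"object","properties":{"jaw":{"type":"array","items":{"type":"number"}},"dp":{"type":"array","items":{"type":"array","items":{"type":"number"}}},"yaw":{"type":"array","items":{"type":"number"}},"squeeze":{"type":"number"}},"required":["jaw","dp","yaw"]}

```bash
mkdir -p pics; cat > h.py <<'E'
import numpy as np, cv2
from workcell import sensors, eyes, order
from scipy.spatial.transform import Rotation as R
def cloud(name):
    img,d=eyes.read_camera(name); c=eyes.camera_info(name)
    v,u=np.mgrid[0:400,0:640]
    P=np.stack([(u-c['cx'])/c['fx']*d,(v-c['cy'])/c['fy']*d,d],-1)
    Rm=cv2.Rodrigues(np.array(c['rvec'],float))[0]
    W=(P-np.array(c['tvec']).reshape(3))@Rm
    W[d==0]=np.nan
    return img,W
E
python3 - <<'E'
from h import *
print(sensors.sense())
for n in('top','scene'):
    img,W=cloud(n); cv2.imwrite(f'pics/{n}0.png',img); np.save(n+'0.npy',W)
    print(n,eyes.camera_info(n))
E
```

```text
{'t': 0.0, 'q': array([-1.33253075,  0.61592484, -0.0125928 ,  1.42491978,  0.00811039,
        1.10338855, -0.04043822]), 'qd': array([-1.79591552e-04,  9.42865835e-05,  1.55522422e-03,  1.34428018e-03,
        8.82822719e-04,  3.18467204e-04, -6.78190562e-04]), 'tau': array([ 5.34355706e-06, -4.69207120e+01,  2.59018214e-01, -1.71033132e+01,
        9.94031900e-03,  9.63552244e-03,  4.69208373e-06]), 'ee_pos': array([169.89872274, 626.60456279, 230.12764323]), 'eef_rot': array([-1.40758025e-04,  1.31989457e-01,  9.91250274e-01, -1.28735853e-03]), 'wrist_force': array([0.47019728, 0.86466912, 0.10607143]), 'wrist_torque': array([ 0.04084021,  0.0228259 , -0.03078524]), 'grasp_force': 0.0, 'opening': 0.994425579918583}
top {'fx': 456.8561115185267, 'fy': 456.8561115185267, 'cx': 319.5720784548135, 'cy': 207.33273109403603, 'rvec': array([ 2.13881247, -2.14068922,  0.13044115]), 'tvec': array([   7.96212919,  536.59568336, 1223.53137631])}
scene {'fx': 520.7086936230504, 'fy': 520.7086936230504, 'cx': 315.56564114488975, 'cy': 197.2915292857599, 'rvec': array([ 1.95432136, -0.58233019,  0.35982218]), 'tvec': array([-440.55173075,  154.73897419, 1057.83718245])}
```

View pics/top0.png

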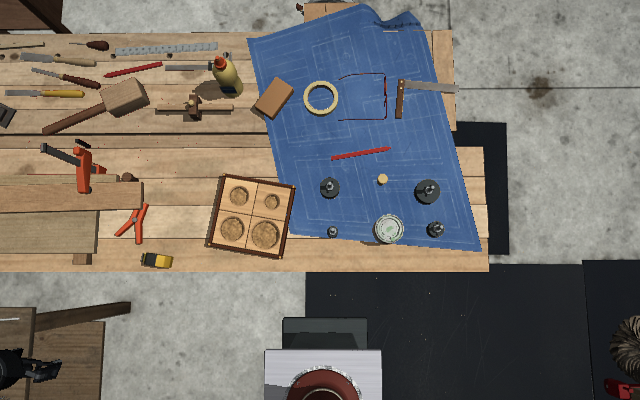

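View pics/scene0.png

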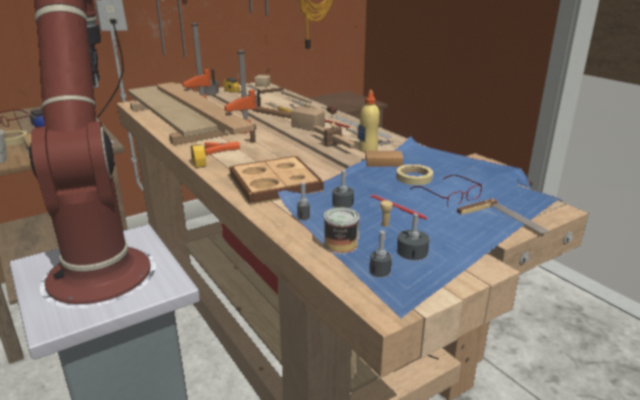

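The top view shows saws at about (330,187) = 57, (427,191) = 68, (333,231) = 32 and (436,229) = 44. The dog is at (382,179) and the tin at (389,228). The pockets are at (239,196) = 44, (271,201) = 32, (232,229) = 57 and (265,234) = 68.

```bash
python3 - <<'E'
from h import *
W=np.load('top0.npy'); im=cv2.imread('pics/top0.png')
cv2.imwrite('pics/c1.png',cv2.resize(im[140:270,200:460],(780,390),interpolation=cv2.INTER_CUBIC))
for n,(u,v),r in [('57',(330,187),14),('68',(427,191),16),('32',(333,231),10),('44',(436,229),12),('dog',(382,179),9),('tin',(389,228),20)]:
    p=W[v-r:v+r+1,u-r:u+r+1].reshape(-1,3); p=p[p[:,2]>12]
    lo=p[(p[:,2]>25)&(p[:,2]<60)]; hi=p[p[:,2]>60]
    for q in(lo,hi):
        if len(q): c,rad=cv2.minEnclosingCircle(q[:,:2].astype(np.float32)); print(n,len(q),np.round(q.mean(0)),np.round(c),round(rad))
# tray: block top & pocket floor
for n,(u,v),r in [('44',(239,196),14),('32',(271,201),11),('57',(232,229),15),('68',(265,234),17)]:
    p=W[v-r:v+r+1,u-r:u+r+1].reshape(-1,3); q=p[(p[:,2]<25)]
    c,rad=cv2.minEnclosingCircle(q[:,:2].astype(np.float32)); print(n,len(q),np.round(q.mean(0),1),np.round(c,1),round(rad,1),np.round(np.percentile(p[:,2],[5,50,95])))
p=W[170:265,200:305].reshape(-1,3); p=p[(p[:,2]>25)&(p[:,2]<55)]
print(cv2.minAreaRect(p[:,:2].astype(np.float32)))
E
```

```text
57 311 [591. -19.  42.] [593. -19.] 29
57 23 [591. -20.  86.] [592. -20.] 6
68 471 [ 580. -288.   42.] [ 582. -290.] 35
68 27 [ 581. -289.   86.] [ 581. -289.] 6
32 90 [469. -27.  45.] [470. -27.] 16
32 18 [469. -27.  92.] [470. -27.] 5
44 194 [ 476. -307.   43.] [ 477. -309.] 22
44 26 [ 476. -308.   88.] [ 476. -310.] 6
dog 32 [ 611. -163.   55.] [ 612. -163.] 14
dog 61 [ 612. -163.   63.] [ 612. -164.] 14
tin 44 [ 460. -149.   44.] [ 467. -165.] 36
tin 671 [ 474. -177.   73.] [ 475. -177.] 39
44 261 [572.6 237.2  17. ] [566.  227.7] 41.8 [nan nan nan]
32 159 [555.4 143.7  17.2] [551.2 142.1] 22.9 [14. 30. 35.]
57 430 [479.  254.2  16.5] [479.5 255.6] 56.4 [nan nan nan]
68 617 [462.3 160.2  16.5] [461.7 161.7] 60.2 [nan nan nan]
((515.1358032226562, 190.92750549316406), (222.40272521972656, 208.05140686035156), 79.81664276123047)
```

View pics/c1.png

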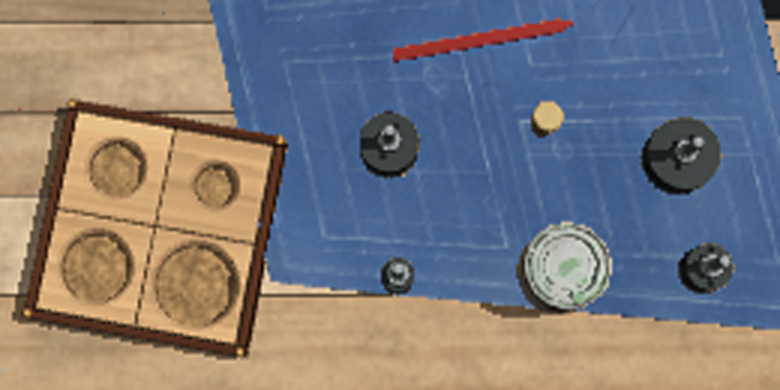

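The crop shows pocket centres at about (118,168) for 44, (216,186) for 32, (97,266) for 57 and (196,284) for 68. The tray is yawed by about 10°.

```bash
cat >> h.py <<'E'
def fitsq(pts):
    """pts: dict size->(x,y), fit 94mm square with known layout; returns fitted dict, yaw, residual"""
    L={'44':(47,47),'32':(47,-47),'57':(-47,47),'68':(-47,-47)}
    k=list(L); A=np.array([L[i] for i in k],float); B=np.array([pts[i] for i in k]); bc=B.mean(0)
    U,S,V=np.linalg.svd((B-bc).T@A); Rm=U@V
    F=A@Rm.T+bc
    return dict(zip(k,F)),np.degrees(np.arctan2(Rm[1,0],Rm[0,0])),np.abs(F-B).max(),np.sqrt(((B-bc)**2).sum(1)).mean()/66.47
def go(x,y,z):
    "shift in tool axes (mm) from measured pose"
    s=sensors.sense(); w,a,b,c=s['eef_rot']
    r=R.from_quat([a,b,c,w])
    print('t',round(s['t'],2),'at',np.round(s['ee_pos'],1),'dp',np.round(r.inv().apply(np.array([x,y,z])-s['ee_pos']),1),'toolx',np.round(r.as_matrix()[:,0],3),'f',np.round(s['wrist_force'],1),'op',round(s['opening'],3),'gf',round(s['grasp_force'],1))
def ray(uv,c,z):
    Rm=cv2.Rodrigues(np.array(c['rvec'],float))[0]; o=-Rm.T@np.array(c['tvec']).reshape(3)
    d=Rm.T@np.array([(uv[0]-c['cx'])/c['fx'],(uv[1]-c['cy'])/c['fy'],1]); return (o+d*(z-o[2])/d[2])[:2]
E
python3 - <<'E'
from h import *
c=eyes.camera_info('top')
px={'44':(118,168),'32':(216,186),'57':(97,266),'68':(196,284)}
p={k:ray((200+(a+.5)/3-.5,140+(b+.5)/3-.5),c,32) for k,(a,b) in px.items()}
print(p); print(fitsq(p)); print(eyes.camera_info('wrist'))
go(515,191,280)
E
```

```text
{'44': array([570.84409834, 232.731524  ]), '32': array([553.66122291, 141.02203838]), '57': array([479.30076075, 249.85008072]), '68': array([462.57785735, 158.06031965])}
({'44': array([571.39442293, 233.03422008]), '32': array([554.21421424, 140.6175526 ]), '57': array([478.97775544, 250.21442877]), '68': array([461.79754675, 157.79776129])}, np.float64(-10.531040017386793), np.float64(0.7803106057402829), np.float64(0.9903957504931786))
{'fx': 302.99915229079215, 'fy': 302.99915229079215, 'cx': 324.3908998634132, 'cy': 196.37890733959563, 'tool_from_camera': array([[-5.82141473e-04, -9.55963168e-01, -2.93486084e-01,
         7.55039768e+01],
       [ 9.99999388e-01, -2.80271713e-04, -1.07061867e-03,
         1.93108768e+00],
       [ 9.41216166e-04, -2.93486528e-01,  9.55962746e-01,
        -1.42089881e+02],
       [ 0.00000000e+00,  0.00000000e+00,  0.00000000e+00,
         1.00000000e+00]])}
t 0.1 at [169.9 626.7 230.2] dp [-447.1 -330.3  -49. ] toolx [-0.965  0.262 -0.   ] f [ 0.4 -0.5 -0.2] op 1.004 gf 0.0
```

Emit:
{"fn": "send_rows", "kwargs": {"jaw": [0.5,0.5,0.5,0.5,0.5,0.5,0.5,0.5,0.5,0.5,0.5,0.5,0.5,0.5,0.5,0.5], "dp": [[-0.03,-0.02,-0.005],[-0.06,-0.045,-0.01],[-0.1,-0.07,-0.01],[-0.14,-0.1,-0.02],[-0.18,-0.13,-0.02],[-0.22,-0.16,-0.03],[-0.26,-0.19,-0.03],[-0.3,-0.22,-0.04],[-0.34,-0.25,-0.04],[-0.38,-0.28,-0.05],[-0.41,-0.305,-0.05],[-0.43,-0.32,-0.05],[-0.447,-0.33,-0.05],[-0.447,-0.33,-0.05],[-0.447,-0.33,-0.05],[-0.447,-0.33,-0.05]], "yaw": [0,0,0,0,0,0,0,0,0,0,0,0,0,0,0,0], "squeeze": 100}}

```text
t: 1.7
ee_pos: [513.9, 193.7, 281.1]
eef_rot: [-0.001, 0.131, 0.991, 0.0]
wrist_force: [-0.1, 0.5, 0.6]
opening: 0.502
grasp_force: 0.0
```

```bash
cat >> h.py <<'E'
def wcam():
    s=sensors.sense(); img,d=eyes.read_camera('wrist'); c=eyes.camera_info('wrist')
    w,a,b,cc=s['eef_rot']; T=np.eye(4); T[:3,:3]=R.from_quat([a,b,cc,w]).as_matrix(); T[:3,3]=s['ee_pos']
    M=np.linalg.inv(T@c['tool_from_camera'])   # cam from world
    ci=dict(c); ci['rvec']=cv2.Rodrigues(M[:3,:3])[0]; ci['tvec']=M[:3,3]
    v,u=np.mgrid[0:400,0:640]; P=np.stack([(u-c['cx'])/c['fx']*d,(v-c['cy'])/c['fy']*d,d],-1)
    W=(P-M[:3,3])@M[:3,:3]; W[d==0]=np.nan
    return img,W,ci
def proj(p,c):
    return cv2.projectPoints(np.array([p],float),np.array(c['rvec'],float),np.array(c['tvec'],float),np.array([[c['fx'],0,c['cx']],[0,c['fy'],c['cy']],[0,0,1]]),None)[0].ravel()
E
python3 - <<'E'
from h import *
import pickle
img,W,c=wcam(); pickle.dump((W,c),open('w1.pkl','wb'))
F={'44':(571.4,233),'32':(554.2,140.6),'57':(479,250.2),'68':(461.8,157.8)}
for k,p in F.items(): print(k,np.round(proj((*p,32),c),1))
cv2.imwrite('pics/w1.png',img)
e=proj((515,191,32),c).astype(int); print(e)
u0,v0=e[0]-130,max(0,e[1]-95); print(u0,v0)
cv2.imwrite('pics/w1c.png',cv2.resize(img[v0:v0+195,u0:u0+260],(780,585),interpolation=cv2.INTER_CUBIC))
go(515,191,280)
E
```

```text
44 [362.3 197.2]
32 [293.1 202.4]
57 [359.2 126.2]
68 [285.1 132.2]
[321 165]
191 70
t 1.75 at [514.  193.7 281.1] dp [-1.7 -2.3  1.1] toolx [-0.966  0.259  0.001] f [-0.2  1.3 -0.5] op 0.5 gf 0.0
```

View pics/w1c.png

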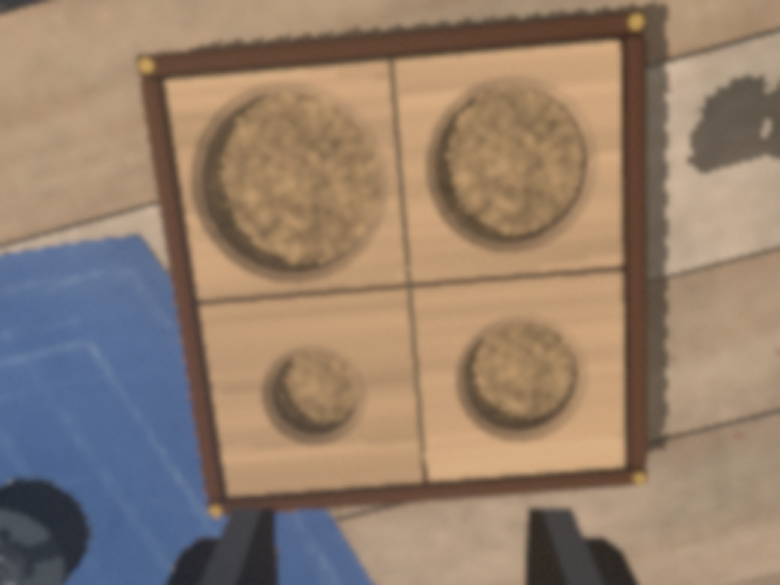

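The wrist crop shows chamfer-rim centres at about (290,181) for 68, (511,164) for 57, (313,393) for 32 and (520,378) for 44. I'll convert these and also map the saws from this view.

```bash
python3 - <<'E'
from h import *
import pickle
W,c=pickle.load(open('w1.pkl','rb'))
px={'68':(290,181),'57':(511,164),'32':(313,393),'44':(520,378)}
p={k:ray((191+(a+.5)/3-.5,70+(b+.5)/3-.5),c,32) for k,(a,b) in px.items()}
print(p); print(fitsq(p))
for n,x,y,r in[('57',591,-19,45),('32',469,-27,30)]:
    q=W.reshape(-1,3); q=q[np.hypot(q[:,0]-x,q[:,1]-y)<r]
    for lo,hi in((30,60),(60,110)):
        k=q[(q[:,2]>lo)&(q[:,2]<hi)]
        if len(k): print(n,len(k),np.round(k.mean(0)),cv2.minEnclosingCircle(k[:,:2].astype(np.float32)))
go(591,-19,200)
E
```

```text
{'68': array([459.96875786, 161.3391866 ]), '57': array([477.32954176, 252.94805446]), '32': array([552.49166524, 143.78486701]), '44': array([569.8342493, 235.7220939])}
({'44': array([569.79957088, 235.92790152]), '32': array([552.38540456, 143.55503315]), '57': array([477.42670251, 253.34206784]), '68': array([460.01253619, 160.96919947])}, np.float64(-10.676121581733552), np.float64(0.39401338090567606), np.float64(0.9974947395780316))
57 1215 [589. -13.  42.] ((592.6524658203125, -17.713031768798828), 28.787492752075195)
57 211 [591. -15.  83.] ((592.3522338867188, -17.3946590423584), 5.707503795623779)
32 512 [469. -19.  44.] ((470.0897521972656, -25.182626724243164), 16.289230346679688)
32 249 [470. -22.  83.] ((469.8038330078125, -24.688098907470703), 5.61538028717041)
t 1.75 at [514.  193.7 281.1] dp [-129.5 -185.5   80.9] toolx [-0.966  0.259  0.001] f [-0.2  1.3 -0.5] op 0.5 gf 0.0
```

Emit:
{"fn": "send_rows", "kwargs": {"jaw": [0.5,0.5,0.5,0.5,0.5,0.5,0.5,0.5,0.5,0.5], "dp": [[-0.015,-0.02,0.01],[-0.035,-0.05,0.02],[-0.055,-0.08,0.03],[-0.075,-0.11,0.04],[-0.095,-0.14,0.06],[-0.115,-0.165,0.07],[-0.13,-0.184,0.08],[-0.13,-0.184,0.08],[-0.13,-0.184,0.08],[-0.13,-0.184,0.08]], "yaw": [0,0,0,0,0,0,0,0,0,0]}}

```text
t: 2.75
ee_pos: [592.4, -17.0, 201.7]
eef_rot: [0.0, 0.13, 0.991, 0.001]
wrist_force: [-0.2, 0.9, -0.2]
opening: 0.499
grasp_force: 0.0
```

```bash
cat >> h.py <<'E'
def saw(W,x,y,r=25):
    q=W.reshape(-1,3); q=q[np.hypot(q[:,0]-x,q[:,1]-y)<r]
    k=q[(q[:,2]>93)&(q[:,2]<100)]; print('top',len(k),k.mean(0) if len(k) else '',)
    k=q[(q[:,2]>62)&(q[:,2]<92)]; print('shank',len(k),k.mean(0),cv2.minEnclosingCircle(k[:,:2].astype(np.float32)))
E
python3 - <<'E'
from h import *
img,W,c=wcam(); cv2.imwrite('pics/w2.png',img)
saw(W,592.5,-17.5); go(592.5,-17.5,61); print(proj((592.5,-17.5,97),c),proj((592.5,-17.5,57),c))
E
```

```text
top 127 [592.45667633 -18.00951248  95.91124735]
shank 99 [589.10088483 -16.91024646  77.95900476] ((592.5347900390625, -18.091114044189453), 5.3764166831970215)
t 2.8 at [592.5 -17.2 201.9] dp [-1.000e-01 -5.000e-01  1.409e+02] toolx [-0.966  0.258 -0.   ] f [0.1 0.2 0.8] op 0.5 gf 0.0
[321.7439888  196.35019242] [322.05377425 184.35785806]
```

View pics/w2.png

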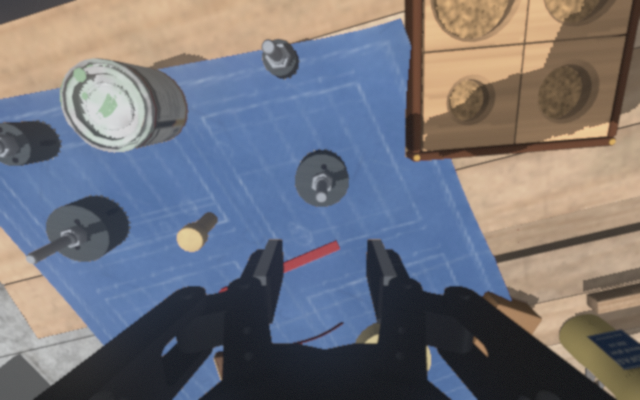

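The saw 57 shank top is at (321,197), centred between the fingers (275 to 372). I'll descend and grip.

Emit:
{"fn": "send_rows", "kwargs": {"jaw": [0.5,0.5,0.5,0.5,0.5,0.5,0.5,0.5,0,0,0,0,0,0,0], "dp": [[0,-0.001,0.015],[0,-0.001,0.04],[0,-0.001,0.065],[0,-0.001,0.09],[0,-0.001,0.115],[0,-0.001,0.13],[0,-0.001,0.139],[0,-0.001,0.139],[0,-0.001,0.139],[0,-0.001,0.139],[0,-0.001,0.139],[0,-0.001,0.139],[0,-0.001,0.139],[0,-0.001,0.139],[0,-0.001,0.139]], "yaw": [0,0,0,0,0,0,0,0,0,0,0,0,0,0,0]}}

```text
t: 4.3
ee_pos: [593.2, -20.4, 63.6]
eef_rot: [0.001, 0.132, 0.991, 0.0]
wrist_force: [-1.4, 1.6, 5.6]
opening: 0.097
grasp_force: 97.6
```

Emit:
{"fn": "send_rows", "kwargs": {"jaw": [0,0,0,0,0,0,0,0,0,0], "dp": [[0,0,-0.005],[0,0,-0.015],[0,0,-0.03],[0,0,-0.05],[0,0,-0.075],[0,0,-0.1],[0,0,-0.12],[0,0,-0.13],[0,0,-0.135],[0,0,-0.135]], "yaw": [0,0,0,0,0,0,0,0,0,0]}}

```text
t: 5.3
ee_pos: [591.9, -20.8, 197.2]
eef_rot: [-0.0, 0.132, 0.991, -0.0]
wrist_force: [0.4, -0.4, -3.3]
opening: 0.096
grasp_force: 97.5
```

```bash
python3 - <<'E'
from h import *
go(477.4,253.3,200)
E
```

```text
t 5.3 at [591.9 -20.8 197.2] dp [182.3 234.6  -2.8] toolx [-0.965  0.262  0.   ] f [ 0.4 -0.4 -3.3] op 0.096 gf 97.5
```

Emit:
{"fn": "send_rows", "kwargs": {"jaw": [0,0,0,0,0,0,0,0,0,0,0,0,0,0,0,0,0], "dp": [[0.008,0.01,0],[0.02,0.026,0],[0.036,0.046,0],[0.054,0.07,0],[0.074,0.095,0],[0.094,0.12,0],[0.114,0.146,0],[0.132,0.17,0],[0.148,0.19,0],[0.16,0.206,0],[0.17,0.22,0],[0.178,0.229,0],[0.182,0.2345,0],[0.182,0.2345,0],[0.182,0.2345,0],[0.182,0.2345,0],[0.182,0.2345,0]], "yaw": [0,0,0,0,0,0,0,0,0,0,0,0,0,0,0,0,0]}}

```text
t: 7.0
ee_pos: [478.4, 252.2, 197.3]
eef_rot: [0.0, 0.133, 0.991, -0.0]
wrist_force: [-0.4, 0.6, -3.5]
opening: 0.097
grasp_force: 97.5
```

```bash
python3 - <<'E'
from h import *
import pickle
img,W,c=wcam(); pickle.dump((W,c),open('w3.pkl','wb')); cv2.imwrite('pics/w3.png',img)
go(477.4,253.3,77)
F={'44':(569.8,235.9),'32':(552.4,143.6),'57':(477.4,253.3),'68':(460,161)}
for k,p in F.items(): print(k,np.round(proj((*p,32),c),1))
cv2.imwrite('pics/w3c.png',cv2.resize(img[100:295,190:450],(780,585),interpolation=cv2.INTER_CUBIC))
E
```

```text
t 7.05 at [478.3 252.4 197.3] dp [  1.1   0.7 120.3] toolx [-0.965  0.263 -0.   ] f [-0.4 -0.  -2.9] op 0.099 gf 97.5
44 [330.5 258.4]
32 [248.4 264.3]
57 [323.7 177.9]
68 [234.5 184.9]
```

View pics/w3c.png

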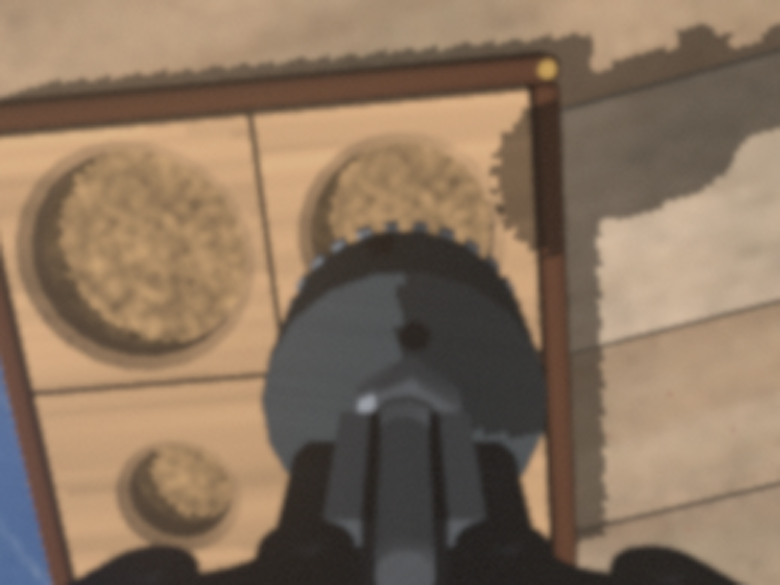

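The crop shows saw 57 held upright with its cup from x=264 to 548 and its top-disc edge at y≈272. Pocket 57's rim is visible behind it at x=300 to 497. I'll work out the in-hand offset by projecting the disc.

```bash
cat >> h.py <<'E'
def inhand(W,c,rad,zs):
    "find cup-top points in cloud, circle with known radius by covering"
    from scipy.optimize import minimize
    q=W.reshape(-1,3); t=sensors.sense()['ee_pos']
    q=q[(np.hypot(q[:,0]-t[0],q[:,1]-t[1])<rad+15)&(np.abs(q[:,2]-zs)<6)]
    print('n',len(q),'z',np.median(q[:,2]))
    q=q[np.abs(q[:,2]-np.median(q[:,2]))<2]
    cc,r=cv2.minEnclosingCircle(q[:,:2].astype(np.float32)); print('enc',cc,r,'off',np.array(cc)-t[:2])
    f=lambda o:np.maximum(np.hypot(q[:,0]-o[0],q[:,1]-o[1])-rad,0).sum()
    m=minimize(f,cc,method='Nelder-Mead'); print('fit',m.x,m.fun,'off',m.x-t[:2]); return m.x
E
python3 - <<'E'
from h import *
import pickle
W,c=pickle.load(open('w3.pkl','rb'))
m=inhand(W,c,28.5,175.7)
p=W[:,:,:]; 
for o in(m,sensors.sense()['ee_pos'][:2]):
    a=np.linspace(0,2*np.pi,72); P=np.array([proj((o[0]+28.5*np.cos(x),o[1]+28.5*np.sin(x),175.7),c) for x in a]); P=(P-[190,100])*3
    print(o,P.min(0),P.max(0))
E
```

```text
n 4011 z 175.14240117967105
enc (477.94830322265625, 254.14010620117188) 28.322856903076172 off [-0.33387088  1.73409061]
fit [477.94830322 254.1401062 ] 0.0 off [-0.33387088  1.73409061]
[477.94830322 254.1401062 ] [258.15405144 267.71047271] [548.82575749 534.68659383]
[478.28217411 252.40601559] [250.27352001 271.71682424] [540.56370603 538.00410809]
```

Emit:
{"fn": "send_rows", "kwargs": {"jaw": [0,0,0,0,0,0,0,0,0,0,0], "dp": [[0,-0.001,0.01],[0,-0.001,0.025],[0,-0.001,0.045],[0,-0.001,0.065],[0,-0.001,0.082],[0,-0.001,0.094],[0,-0.001,0.102],[0,-0.001,0.108],[0,-0.001,0.112],[0,-0.001,0.115],[0,-0.001,0.115]], "yaw": [0,0,0,0,0,0,0,0,0,0,0]}}

```text
t: 8.15
ee_pos: [477.7, 252.3, 82.3]
eef_rot: [0.0, 0.132, 0.991, 0.0]
wrist_force: [0.5, 0.2, -3.1]
opening: 0.096
grasp_force: 97.6
```

No contact force, so it has entered the pocket cleanly. I'll lower the last few millimetres.

Emit:
{"fn": "send_rows", "kwargs": {"jaw": [0,0,0,0,0,0], "dp": [[0,0,0.001],[0,0,0.002],[0,0,0.003],[0,0,0.0035],[0,0,0.0035],[0,0,0.0035]], "yaw": [0,0,0,0,0,0]}}

```text
t: 8.75
ee_pos: [477.8, 252.4, 79.6]
eef_rot: [0.0, 0.132, 0.991, 0.0]
wrist_force: [-1.7, 0.1, 5.5]
opening: 0.101
grasp_force: 98.1
```

Emit:
{"fn": "send_rows", "kwargs": {"jaw": [0.1,0.2,0.5,0.5,0.5,0.5,0.5,0.5,0.5,0.5,0.5,0.5], "dp": [[0,0,0],[0,0,0],[0,0,0],[0,0,0],[0,0,0],[0,0,-0.01],[0,0,-0.03],[0,0,-0.06],[0,0,-0.09],[0,0,-0.115],[0,0,-0.12],[0,0,-0.12]], "yaw": [0,0,0,0,0,0,0,0,0,0,0,0]}}

```text
t: 9.95
ee_pos: [478.0, 252.5, 199.9]
eef_rot: [0.001, 0.132, 0.991, 0.001]
wrist_force: [0.0, 0.2, -0.0]
opening: 0.502
grasp_force: 0.0
```

```bash
python3 - <<'E'
from h import *
img,W,c=wcam(); cv2.imwrite('pics/w4.png',img)
q=W.reshape(-1,3); q=q[np.hypot(q[:,0]-477.4,q[:,1]-253.3)<25]
for lo,hi in((50,62),(105,118)):
    k=q[(q[:,2]>lo)&(q[:,2]<hi)]; print(len(k),np.median(k[:,2]) if len(k) else '',k.mean(0) if len(k) else '')
go(470,-25,200)
E
```

```text
1496 57.50103532030474 [474.85642305 253.60509423  57.51555551]
160 111.71291176302336 [476.63602963 254.62166545 111.24829255]
t 10.0 at [477.3 252.1 198.6] dp [ -65.5 -269.3   -1.3] toolx [-0.965  0.262  0.   ] f [ 0.1 -0.3 -0.6] op 0.501 gf 0.0
```

Saw 57 is seated, with its cup top at z=57.5. Next is saw 32.

Emit:
{"fn": "send_rows", "kwargs": {"jaw": [0.5,0.5,0.5,0.5,0.5,0.5,0.5,0.5,0.5,0.5,0.5,0.5], "dp": [[-0.005,-0.02,0],[-0.013,-0.055,0],[-0.023,-0.095,0],[-0.033,-0.135,0],[-0.043,-0.175,0],[-0.052,-0.215,0],[-0.06,-0.245,0],[-0.064,-0.262,0],[-0.0655,-0.269,0],[-0.0655,-0.269,0],[-0.0655,-0.269,0],[-0.0655,-0.269,0]], "yaw": [0,0,0,0,0,0,0,0,0,0,0,0]}}

```text
t: 11.2
ee_pos: [470.5, -22.8, 198.5]
eef_rot: [-0.0, 0.131, 0.991, 0.0]
wrist_force: [0.0, 0.7, -1.2]
opening: 0.496
grasp_force: 0.0
```

```bash
python3 - <<'E'
from h import *
img,W,c=wcam(); cv2.imwrite('pics/w5.png',img)
saw(W,470,-25); go(470,-25,63.5)
E
```

```text
top 126 [469.48504252 -25.50977722  95.96715528]
shank 105 [466.18932362 -24.30981561  77.6724879 ] ((469.04925537109375, -25.453535079956055), 5.218442916870117)
t 11.25 at [470.5 -22.9 198.6] dp [-1.000e-01 -2.200e+00  1.351e+02] toolx [-0.966  0.259  0.001] f [ 0.6 -0.5 -0. ] op 0.5 gf 0.0
```

Emit:
{"fn": "send_rows", "kwargs": {"jaw": [0.5,0.5,0.5,0.5,0.5,0.5,0.5,0.5,0,0,0,0,0,0,0], "dp": [[0,-0.004,0.015],[0,-0.004,0.04],[0,-0.004,0.065],[0,-0.004,0.09],[0,-0.004,0.115],[0,-0.004,0.128],[0,-0.004,0.135],[0,-0.004,0.135],[0,-0.004,0.135],[0,-0.004,0.135],[0,-0.004,0.135],[0,-0.004,0.135],[0,-0.004,0.135],[0,-0.004,0.135],[0,-0.004,0.135]], "yaw": [0,0,0,0,0,0,0,0,0,0,0,0,0,0,0]}}

```text
t: 12.75
ee_pos: [470.2, -28.2, 64.8]
eef_rot: [0.001, 0.132, 0.991, 0.0]
wrist_force: [-1.0, 0.3, 7.0]
opening: 0.099
grasp_force: 97.7
```

Emit:
{"fn": "send_rows", "kwargs": {"jaw": [0,0,0,0,0,0,0,0,0,0], "dp": [[0,0,-0.005],[0,0,-0.015],[0,0,-0.03],[0,0,-0.05],[0,0,-0.075],[0,0,-0.1],[0,0,-0.12],[0,0,-0.13],[0,0,-0.135],[0,0,-0.135]], "yaw": [0,0,0,0,0,0,0,0,0,0]}}

```text
t: 13.75
ee_pos: [469.3, -28.4, 198.9]
eef_rot: [0.0, 0.132, 0.991, -0.0]
wrist_force: [-0.7, -0.5, -1.4]
opening: 0.094
grasp_force: 97.5
```

```bash
python3 - <<'E'
from h import *
go(552.7,142,200)
E
```

```text
t 13.75 at [469.3 -28.4 198.9] dp [-35.9 186.3  -1.1] toolx [-0.965  0.262 -0.   ] f [-0.7 -0.5 -1.4] op 0.094 gf 97.5
```

Emit:
{"fn": "send_rows", "kwargs": {"jaw": [0,0,0,0,0,0,0,0,0,0,0,0], "dp": [[-0.002,0.01,0],[-0.005,0.026,0],[-0.01,0.05,0],[-0.015,0.08,0],[-0.021,0.11,0],[-0.027,0.14,0],[-0.032,0.165,0],[-0.035,0.18,0],[-0.036,0.186,0],[-0.036,0.186,0],[-0.036,0.186,0],[-0.036,0.186,0]], "yaw": [0,0,0,0,0,0,0,0,0,0,0,0]}}

```text
t: 14.95
ee_pos: [552.5, 139.9, 198.9]
eef_rot: [-0.0, 0.133, 0.991, -0.001]
wrist_force: [0.1, -1.0, -1.0]
opening: 0.098
grasp_force: 97.6
```

```bash
python3 - <<'E'
from h import *
img,W,c=wcam(); cv2.imwrite('pics/w6.png',img)
inhand(W,c,16,175.5)
go(552.7,142,81)
F={'44':(569.8,235.9),'32':(552.4,143.6),'57':(477.4,253.3),'68':(460,161)}
for k,p in F.items(): print(k,np.round((proj((*p,32),c)-[190,100])*3,1))
cv2.imwrite('pics/w6c.png',cv2.resize(img[100:295,190:450],(780,585),interpolation=cv2.INTER_CUBIC))
E
```

```text
n 948 z 175.37069080946782
enc (552.0098266601562, 141.87112426757812) 15.810396194458008 off [-0.63645964  1.73890429]
fit [552.00982666 141.87112427] 0.0 off [-0.63645964  1.73890429]
t 15.0 at [552.6 140.1 199. ] dp [  0.4   1.9 118. ] toolx [-0.965  0.264 -0.   ] f [ 0.3  0.2 -1. ] op 0.094 gf 97.6
44 [679.6 211.8]
32 [409.2 233.2]
57 [681.8 -79. ]
68 [385.7 -53.2]
```

View pics/w6c.png

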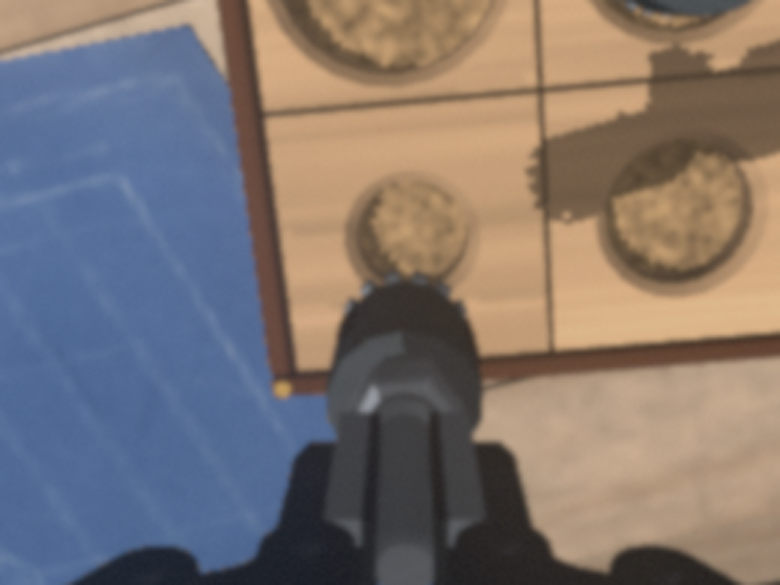

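Emit:
{"fn": "send_rows", "kwargs": {"jaw": [0,0,0,0,0,0,0,0,0,0,0], "dp": [[0,0.002,0.01],[0,0.002,0.025],[0,0.002,0.045],[0,0.002,0.065],[0,0.002,0.082],[0,0.002,0.094],[0,0.002,0.102],[0,0.002,0.108],[0,0.002,0.112],[0,0.002,0.115],[0,0.002,0.115]], "yaw": [0,0,0,0,0,0,0,0,0,0,0]}}

```text
t: 16.1
ee_pos: [553.4, 143.7, 83.8]
eef_rot: [0.0, 0.132, 0.991, 0.0]
wrist_force: [0.1, -0.2, -1.7]
opening: 0.098
grasp_force: 97.6
```

Emit:
{"fn": "send_rows", "kwargs": {"jaw": [0,0,0,0,0,0], "dp": [[0,0,0.001],[0,0,0.002],[0,0,0.003],[0,0,0.004],[0,0,0.004],[0,0,0.004]], "yaw": [0,0,0,0,0,0]}}

```text
t: 16.7
ee_pos: [553.6, 143.7, 80.8]
eef_rot: [0.0, 0.132, 0.991, 0.0]
wrist_force: [-1.8, -0.4, 5.1]
opening: 0.096
grasp_force: 98.1
```

Saw 32 is on the pocket floor. I'll release it and lift.

Emit:
{"fn": "send_rows", "kwargs": {"jaw": [0.1,0.2,0.5,0.5,0.5,0.5,0.5,0.5,0.5,0.5,0.5,0.5], "dp": [[0,0,0],[0,0,0],[0,0,0],[0,0,0],[0,0,0],[0,0,-0.01],[0,0,-0.03],[0,0,-0.06],[0,0,-0.09],[0,0,-0.115],[0,0,-0.12],[0,0,-0.12]], "yaw": [0,0,0,0,0,0,0,0,0,0,0,0]}}

```text
t: 17.9
ee_pos: [553.8, 143.8, 200.9]
eef_rot: [0.001, 0.132, 0.991, 0.0]
wrist_force: [0.7, 0.0, 0.4]
opening: 0.499
grasp_force: 0.0
```

```bash
cat >> h.py <<'E'
def seated(W,x,y):
    q=W.reshape(-1,3); q=q[np.hypot(q[:,0]-x,q[:,1]-y)<20]
    for lo,hi in((50,62),(107,118)):
        k=q[(q[:,2]>lo)&(q[:,2]<hi)]; print('seated',len(k),np.median(k[:,2]) if len(k) else '',k.mean(0) if len(k) else '')
E
python3 - <<'E'
from h import *
img,W,c=wcam(); cv2.imwrite('pics/w7.png',img)
seated(W,552.4,143.6); go(581,-289,200)
E
```

```text
seated 401 57.3530163335207 [548.81193434 147.10186039  57.13646325]
seated 149 111.9472125253888 [552.66700966 146.05419204 111.71699904]
t 17.95 at [553.  143.6 199.6] dp [-1.402e+02 -4.102e+02 -4.000e-01] toolx [-0.965  0.262  0.   ] f [-0.9 -0.7  0.2] op 0.503 gf 0.0
```

Emit:
{"fn": "send_rows", "kwargs": {"jaw": [0.5,0.5,0.5,0.5,0.5,0.5,0.5,0.5,0.5,0.5,0.5,0.5,0.5,0.5,0.5,0.5], "dp": [[-0.007,-0.02,0],[-0.019,-0.055,0],[-0.033,-0.095,0],[-0.046,-0.135,0],[-0.06,-0.175,0],[-0.074,-0.215,0],[-0.087,-0.255,0],[-0.101,-0.295,0],[-0.114,-0.335,0],[-0.126,-0.37,0],[-0.135,-0.395,0],[-0.14,-0.41,0],[-0.14,-0.41,0],[-0.14,-0.41,0],[-0.14,-0.41,0],[-0.14,-0.41,0]], "yaw": [0,0,0,0,0,0,0,0,0,0,0,0,0,0,0,0]}}

```text
t: 19.55
ee_pos: [581.8, -286.3, 199.9]
eef_rot: [-0.0, 0.13, 0.991, 0.001]
wrist_force: [-0.6, -0.4, 0.3]
opening: 0.497
grasp_force: 0.0
```

```bash
python3 - <<'E'
from h import *
img,W,c=wcam(); cv2.imwrite('pics/w8.png',img)
saw(W,581,-288); go(581,-289,63.5)
E
```

```text
top 122 [ 581.13686058 -289.62081733   95.86174314]
shank 98 [ 577.67422817 -288.53572435   77.71268489] ((579.822021484375, -289.49163818359375), 5.089083671569824)
t 19.6 at [ 581.7 -286.8  200. ] dp [ 1.000e-01 -2.400e+00  1.365e+02] toolx [-0.966  0.259  0.   ] f [0.2 0.9 0.8] op 0.501 gf 0.0
```

Emit:
{"fn": "send_rows", "kwargs": {"jaw": [0.5,0.5,0.5,0.5,0.5,0.5,0.5,0.5,0,0,0,0,0,0,0], "dp": [[0,-0.0045,0.015],[0,-0.0045,0.04],[0,-0.0045,0.065],[0,-0.0045,0.09],[0,-0.0045,0.115],[0,-0.0045,0.128],[0,-0.0045,0.136],[0,-0.0045,0.136],[0,-0.0045,0.136],[0,-0.0045,0.136],[0,-0.0045,0.136],[0,-0.0045,0.136],[0,-0.0045,0.136],[0,-0.0045,0.136],[0,-0.0045,0.136]], "yaw": [0,0,0,0,0,0,0,0,0,0,0,0,0,0,0]}}

```text
t: 21.1
ee_pos: [580.9, -293.0, 65.0]
eef_rot: [0.001, 0.132, 0.991, -0.0]
wrist_force: [1.3, 1.3, 6.1]
opening: 0.097
grasp_force: 97.7
```

Emit:
{"fn": "send_rows", "kwargs": {"jaw": [0,0,0,0,0,0,0,0,0,0], "dp": [[0,0,-0.005],[0,0,-0.015],[0,0,-0.03],[0,0,-0.05],[0,0,-0.075],[0,0,-0.1],[0,0,-0.12],[0,0,-0.135],[0,0,-0.14],[0,0,-0.14]], "yaw": [0,0,0,0,0,0,0,0,0,0]}}

```text
t: 22.1
ee_pos: [580.2, -293.3, 205.0]
eef_rot: [0.001, 0.132, 0.991, -0.0]
wrist_force: [0.2, 0.9, -3.7]
opening: 0.096
grasp_force: 97.5
```

```bash
python3 - <<'E'
from h import *
go(460.4,159.5,203)
E
```

```text
t 22.1 at [ 580.2 -293.3  205. ] dp [234.2 405.7   1.3] toolx [-0.965  0.262 -0.002] f [ 0.2  0.9 -3.7] op 0.096 gf 97.5
```

Emit:
{"fn": "send_rows", "kwargs": {"jaw": [0,0,0,0,0,0,0,0,0,0,0,0,0,0,0,0,0,0,0,0], "dp": [[0.006,0.01,0],[0.015,0.026,0],[0.029,0.05,0],[0.046,0.08,0],[0.063,0.11,0],[0.081,0.14,0],[0.098,0.17,0],[0.115,0.2,0],[0.133,0.23,0],[0.15,0.26,0],[0.167,0.29,0],[0.185,0.32,0],[0.2,0.347,0],[0.214,0.37,0],[0.224,0.388,0],[0.231,0.4,0],[0.234,0.406,0],[0.234,0.406,0],[0.234,0.406,0],[0.234,0.406,0]], "yaw": [0,0,0,0,0,0,0,0,0,0,0,0,0,0,0,0,0,0,0,0]}}

```text
t: 24.1
ee_pos: [460.8, 158.5, 203.8]
eef_rot: [0.0, 0.133, 0.991, -0.0]
wrist_force: [0.7, -0.2, -3.8]
opening: 0.099
grasp_force: 97.6
```

```bash
python3 - <<'E'
from h import *
img,W,c=wcam(); cv2.imwrite('pics/w9.png',img)
inhand(W,c,34,181)
go(460.4,159.5,81)
F={'44':(569.8,235.9),'32':(552.4,143.6),'57':(477.4,253.3),'68':(460,161)}
for k,p in F.items(): print(k,np.round((proj((*p,32),c)-[190,100])*3,1))
cv2.imwrite('pics/w9c.png',cv2.resize(img[100:295,190:450],(780,585),interpolation=cv2.INTER_CUBIC))
E
```

```text
n 6003 z 180.4059024467919
enc (460.7366943359375, 160.33656311035156) 33.82374572753906 off [-0.03418711  1.63394583]
fit [460.73669434 160.33656311] 0.0 off [-0.03418711  1.63394583]
t 24.15 at [460.8 158.7 203.8] dp [  0.6   0.8 122.8] toolx [-0.965  0.264 -0.   ] f [ 1.1 -0.3 -3. ] op 0.098 gf 97.6
44 [670.6 448.9]
32 [425.1 466.7]
57 [671.8 207.7]
68 [405.3 228.8]
```

View pics/w9c.png

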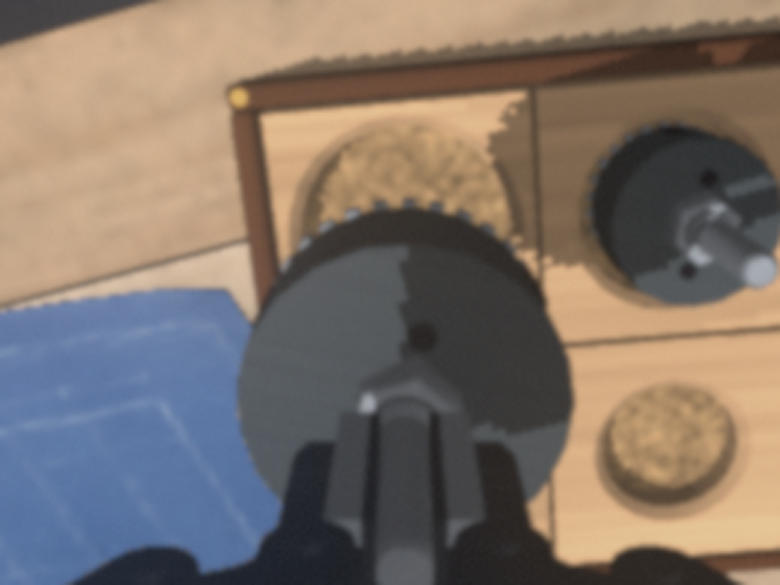

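Emit:
{"fn": "send_rows", "kwargs": {"jaw": [0,0,0,0,0,0,0,0,0,0,0], "dp": [[0.001,0.0005,0.01],[0.001,0.0005,0.025],[0.001,0.0005,0.045],[0.001,0.0005,0.065],[0.001,0.0005,0.085],[0.001,0.0005,0.098],[0.001,0.0005,0.107],[0.001,0.0005,0.113],[0.001,0.0005,0.117],[0.001,0.0005,0.119],[0.001,0.0005,0.119]], "yaw": [0,0,0,0,0,0,0,0,0,0,0]}}

```text
t: 25.25
ee_pos: [459.8, 160.9, 84.9]
eef_rot: [0.0, 0.132, 0.991, 0.0]
wrist_force: [0.1, -0.7, -3.6]
opening: 0.098
grasp_force: 97.6
```

Emit:
{"fn": "send_rows", "kwargs": {"jaw": [0,0,0,0,0,0], "dp": [[0,0,0.001],[0,0,0.002],[0,0,0.003],[0,0,0.004],[0,0,0.004],[0,0,0.004]], "yaw": [0,0,0,0,0,0]}}

```text
t: 25.85
ee_pos: [459.7, 160.9, 80.9]
eef_rot: [0.0, 0.132, 0.991, 0.0]
wrist_force: [-0.4, 0.8, -1.8]
opening: 0.094
grasp_force: 98.3
```

Contact has only just begun, with the force down to -1.8 from -3.6. I'll go slightly further.

Emit:
{"fn": "send_rows", "kwargs": {"jaw": [0,0,0], "dp": [[0,0,0.0005],[0,0,0.001],[0,0,0.001]], "yaw": [0,0,0]}}

```text
t: 26.15
ee_pos: [459.6, 161.0, 80.8]
eef_rot: [0.0, 0.132, 0.991, 0.0]
wrist_force: [-2.8, 0.4, 6.8]
opening: 0.098
grasp_force: 99.2
```

Emit:
{"fn": "send_rows", "kwargs": {"jaw": [0.1,0.2,0.5,0.5,0.5,0.5,0.5,0.5,0.5,0.5,0.5,0.5], "dp": [[0,0,0],[0,0,0],[0,0,0],[0,0,0],[0,0,0],[0,0,-0.01],[0,0,-0.03],[0,0,-0.06],[0,0,-0.09],[0,0,-0.115],[0,0,-0.12],[0,0,-0.12]], "yaw": [0,0,0,0,0,0,0,0,0,0,0,0]}}

```text
t: 27.35
ee_pos: [460.0, 160.9, 200.8]
eef_rot: [0.001, 0.132, 0.991, 0.001]
wrist_force: [0.3, -0.0, 0.1]
opening: 0.499
grasp_force: 0.0
```

```bash
python3 - <<'E'
from h import *
img,W,c=wcam(); cv2.imwrite('pics/w10.png',img)
seated(W,460,161); go(476.5,-309,200)
E
```

```text
seated 792 57.54919037792646 [456.67352692 160.83897724  57.56696547]
seated 150 112.01840734079492 [459.14732832 163.1960275  111.76013094]
t 27.4 at [459.2 160.7 199.7] dp [-1.396e+02 -4.488e+02 -3.000e-01] toolx [-0.965  0.262  0.   ] f [-0.2  0.1 -0.3] op 0.499 gf 0.0
```

Saw 68 is seated. Last is saw 44.

Emit:
{"fn": "send_rows", "kwargs": {"jaw": [0.5,0.5,0.5,0.5,0.5,0.5,0.5,0.5,0.5,0.5,0.5,0.5,0.5,0.5,0.5,0.5,0.5], "dp": [[-0.006,-0.02,0],[-0.017,-0.055,0],[-0.03,-0.095,0],[-0.042,-0.135,0],[-0.055,-0.175,0],[-0.067,-0.215,0],[-0.079,-0.255,0],[-0.092,-0.295,0],[-0.104,-0.335,0],[-0.117,-0.375,0],[-0.128,-0.41,0],[-0.135,-0.435,0],[-0.14,-0.4495,0],[-0.14,-0.4495,0],[-0.14,-0.4495,0],[-0.14,-0.4495,0],[-0.14,-0.4495,0]], "yaw": [0,0,0,0,0,0,0,0,0,0,0,0,0,0,0,0,0]}}

```text
t: 29.1
ee_pos: [477.6, -307.7, 199.8]
eef_rot: [-0.0, 0.131, 0.991, 0.001]
wrist_force: [-0.2, -0.3, 0.8]
opening: 0.499
grasp_force: 0.0
```

```bash
python3 - <<'E'
from h import *
img,W,c=wcam(); cv2.imwrite('pics/w11.png',img)
saw(W,476.5,-309); go(476.5,-309,63.5)
E
```

```text
top 122 [ 476.05769494 -308.82434742   96.04550754]
shank 92 [ 472.54609765 -307.87973974   77.90479199] ((474.90435791015625, -308.788818359375), 5.066290855407715)
t 29.15 at [ 477.6 -308.1  199.9] dp [  0.8  -1.3 136.4] toolx [-0.966  0.259  0.   ] f [0.3 0.3 0.5] op 0.499 gf 0.0
```

Emit:
{"fn": "send_rows", "kwargs": {"jaw": [0.5,0.5,0.5,0.5,0.5,0.5,0.5,0.5,0,0,0,0,0,0,0], "dp": [[0.001,-0.003,0.015],[0.001,-0.003,0.04],[0.001,-0.003,0.065],[0.001,-0.003,0.09],[0.001,-0.003,0.115],[0.001,-0.003,0.128],[0.001,-0.003,0.136],[0.001,-0.003,0.136],[0.001,-0.003,0.136],[0.001,-0.003,0.136],[0.001,-0.003,0.136],[0.001,-0.003,0.136],[0.001,-0.003,0.136],[0.001,-0.003,0.136],[0.001,-0.003,0.136]], "yaw": [0,0,0,0,0,0,0,0,0,0,0,0,0,0,0]}}

```text
t: 30.65
ee_pos: [476.1, -312.7, 64.8]
eef_rot: [0.001, 0.132, 0.991, -0.0]
wrist_force: [-0.8, 1.6, 6.0]
opening: 0.096
grasp_force: 97.7
```

Emit:
{"fn": "send_rows", "kwargs": {"jaw": [0,0,0,0,0,0,0,0,0,0], "dp": [[0,0,-0.005],[0,0,-0.015],[0,0,-0.03],[0,0,-0.05],[0,0,-0.075],[0,0,-0.1],[0,0,-0.125],[0,0,-0.145],[0,0,-0.15],[0,0,-0.15]], "yaw": [0,0,0,0,0,0,0,0,0,0]}}

```text
t: 31.65
ee_pos: [475.3, -312.3, 214.3]
eef_rot: [0.0, 0.132, 0.991, -0.0]
wrist_force: [-1.8, -0.2, -1.4]
opening: 0.097
grasp_force: 97.5
```

```bash
python3 - <<'E'
from h import *
go(570.1,234.4,213)
E
```

```text
t 31.65 at [ 475.3 -312.3  214.3] dp [ 51.6 552.5   1.1] toolx [-0.965  0.262 -0.001] f [-1.8 -0.2 -1.4] op 0.097 gf 97.5
```

Emit:
{"fn": "send_rows", "kwargs": {"jaw": [0,0,0,0,0,0,0,0,0,0,0,0,0,0,0,0,0,0,0,0], "dp": [[0.001,0.01,0],[0.003,0.03,0],[0.006,0.06,0],[0.009,0.097,0],[0.013,0.135,0],[0.016,0.173,0],[0.02,0.211,0],[0.023,0.249,0],[0.027,0.287,0],[0.03,0.325,0],[0.034,0.363,0],[0.037,0.4,0],[0.041,0.437,0],[0.044,0.472,0],[0.047,0.503,0],[0.049,0.528,0],[0.051,0.544,0],[0.0515,0.5525,0],[0.0515,0.5525,0],[0.0515,0.5525,0]], "yaw": [0,0,0,0,0,0,0,0,0,0,0,0,0,0,0,0,0,0,0,0]}}

```text
t: 33.65
ee_pos: [570.2, 232.5, 213.5]
eef_rot: [-0.0, 0.133, 0.991, -0.001]
wrist_force: [0.6, -0.9, -1.3]
opening: 0.096
grasp_force: 97.6
```

```bash
python3 - <<'E'
from h import *
img,W,c=wcam(); cv2.imwrite('pics/w12.png',img)
inhand(W,c,22,191)
go(570.1,234.4,81)
F={'44':(569.8,235.9),'32':(552.4,143.6),'57':(477.4,253.3),'68':(460,161)}
for k,p in F.items(): print(k,np.round((proj((*p,32),c)-[190,100])*3,1))
cv2.imwrite('pics/w12c.png',cv2.resize(img[100:295,190:450],(780,585),interpolation=cv2.INTER_CUBIC))
E
```

```text
n 2155 z 189.99641472501156
enc (569.8167724609375, 234.55706787109375) 21.768827438354492 off [-0.54547278  2.38996413]
fit [569.81677246 234.55706787] 0.0 off [-0.54547278  2.38996413]
t 33.7 at [570.4 232.2 213.7] dp [  0.9   2.3 132.7] toolx [-0.964  0.264 -0.   ] f [-0.1 -0.2 -2.3] op 0.098 gf 97.6
44 [408.6 223.4]
32 [153.5 243.5]
57 [386.3 -50.8]
68 [108.5 -26.7]
```

View pics/w12c.png

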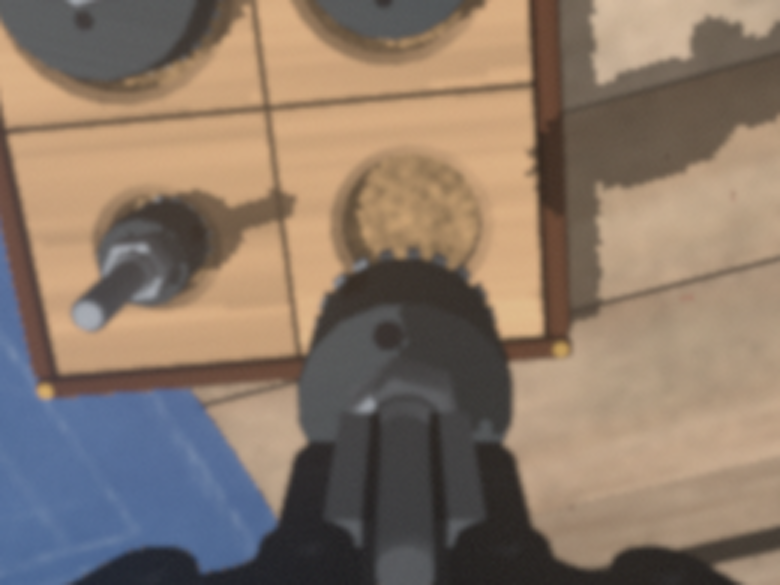

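Pocket 44's rim spans x=332 to 492, with its centre near (411,224). The other three saws stand in their pockets.

Emit:
{"fn": "send_rows", "kwargs": {"jaw": [0,0,0,0,0,0,0,0,0,0,0], "dp": [[0.0005,0.0015,0.01],[0.0005,0.0015,0.03],[0.0005,0.0015,0.055],[0.0005,0.0015,0.08],[0.0005,0.0015,0.1],[0.0005,0.0015,0.112],[0.0005,0.0015,0.119],[0.0005,0.0015,0.124],[0.0005,0.0015,0.127],[0.0005,0.0015,0.129],[0.0005,0.0015,0.129]], "yaw": [0,0,0,0,0,0,0,0,0,0,0]}}

```text
t: 34.8
ee_pos: [570.4, 236.1, 85.2]
eef_rot: [0.0, 0.132, 0.991, 0.0]
wrist_force: [-0.6, -0.0, -1.9]
opening: 0.095
grasp_force: 97.6
```

Emit:
{"fn": "send_rows", "kwargs": {"jaw": [0,0,0,0,0,0], "dp": [[0,0,0.001],[0,0,0.002],[0,0,0.003],[0,0,0.004],[0,0,0.004],[0,0,0.004]], "yaw": [0,0,0,0,0,0]}}

```text
t: 35.4
ee_pos: [570.2, 236.0, 81.0]
eef_rot: [0.0, 0.132, 0.991, 0.0]
wrist_force: [-0.3, 0.4, -0.8]
opening: 0.1
grasp_force: 97.9
```

Emit:
{"fn": "send_rows", "kwargs": {"jaw": [0,0,0], "dp": [[0,0,0.0005],[0,0,0.001],[0,0,0.001]], "yaw": [0,0,0]}}

```text
t: 35.7
ee_pos: [570.3, 236.1, 80.9]
eef_rot: [0.0, 0.132, 0.991, 0.0]
wrist_force: [-1.1, -0.2, 5.5]
opening: 0.096
grasp_force: 98.4
```

Emit:
{"fn": "send_rows", "kwargs": {"jaw": [0.1,0.2,0.5,0.5,0.5,0.5,0.5,0.5,0.5,0.5,0.5,0.5,0.5,0.5,0.5,0.5], "dp": [[0,0,0],[0,0,0],[0,0,0],[0,0,0],[0,0,0],[0,0,-0.01],[0,0,-0.03],[0,0,-0.06],[0,0,-0.09],[0,0,-0.12],[0,0,-0.15],[0,0,-0.18],[0.03,0,-0.18],[0.06,0,-0.18],[0.06,0,-0.18],[0.06,0,-0.18]], "yaw": [0,0,0,0,0,0,0,0,0,0,0,0,0,0,0,0]}}

```text
t: 37.3
ee_pos: [512.1, 252.0, 260.7]
eef_rot: [0.001, 0.131, 0.991, 0.0]
wrist_force: [-0.4, 0.0, -0.4]
opening: 0.5
grasp_force: 0.0
```

```bash
python3 - <<'E'
from h import *
img,W,c=wcam()
for k,p in {'44':(569.8,235.9),'32':(552.4,143.6),'57':(477.4,253.3),'68':(460,161)}.items(): print(k,p); seated(W,*p)
cv2.imwrite('pics/w13.png',img); go(0,0,0)
E
```

```text
44 (569.8, 235.9)
seated 491 57.449576339887614 [566.21700757 235.66450106  57.51183202]
seated 90 111.81524636557174 [569.25627259 238.52126139 111.46765693]
32 (552.4, 143.6)
seated 276 57.28878453674518 [548.93075743 150.73419681  56.80100493]
seated 88 111.88346459937938 [552.44272711 147.0109325  111.5507813 ]
57 (477.4, 253.3)
seated 682 57.522246931161405 [476.44263134 253.21339329  57.54586206]
seated 104 111.97218427457415 [477.31088914 254.69129474 111.97685272]
68 (460, 161)
seated 590 57.68603708404217 [458.9075238  163.26003928  57.71703059]
seated 109 112.1618496041159 [459.67935238 164.08394954 111.6457003 ]
t 37.35 at [513.  251.3 260.5] dp [ 429.6 -377.1  259.6] toolx [-0.965  0.262 -0.002] f [-0.   0.2 -0.1] op 0.501 gf 0.0
```

View pics/w13.png

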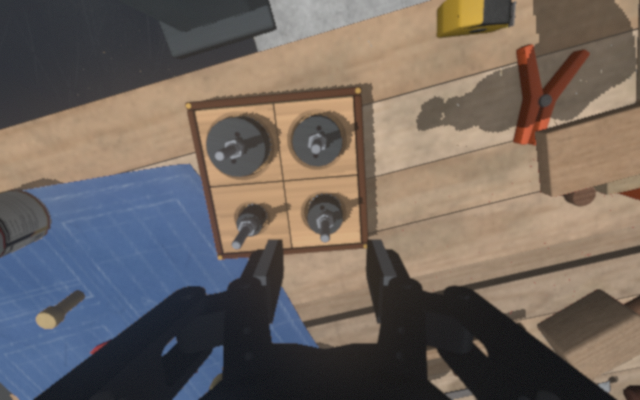

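All four saws stand in their own pockets: 68 at (237,147), 57 at (317,140), 32 at (250,222) and 44 at (324,215). Their cup tops are all near z=57.5, the dog and tin are standing, and the gripper is clear.

```bash
python3 -c "
from workcell import order
print(order.job_done())"
```

```text
the job is handed in; nothing more can be done
None
```

I put all four hole saws in their own pockets, teeth down and let go, and handed the job in at about 37 s of the 102 s allowed. My last camera check showed them seated flat and within about 4 mm of centre, with the dog and tin still standing; the hand-in gave no verdict back.

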